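Check the balance with the boxed-in weight

TASK

The large check weight stands at the back of the dark steel sample station, boxed in by three containers (jar, bottle, canister): first move all three to stand on the empty side tray, then gently stand the large weight upright in the middle of the balance's pan. With the weight on the pan, put every container back upright on the very place of the station where it stood at the start. Leave the small weight and the clear beaker where they are and tip nothing over.

Things in the scene. Friction and masses are not known exactly. Their poses are not given: they have to be found in the camera images.
- station: fixed dark steel tray 200 x 300 mm; origin on the table, x towards its back plate (45 mm high, at x = 108 mm), z up. Floor 8 mm above the origin, x -90 to 110, y -150 to 150 mm, side rims 18 mm high. Pale printed discs, 68 mm wide, mark the containers' places at (x, y) = (20, 66), (20, -66), (-48, 0) mm; which container is where varies. In the back corners: small weight and a 58 mm dropper bottle.
- balance: fixed white table balance with a blue panel on its front, left or right of the station. Origin on the table straight below the pan's centre, x from the panel to the rear, z up. Flat round steel pan, 130 mm in diameter, top 82 mm above the origin, rigid. Housing x -190 to 100 mm, y -95 to 95 mm, 70 mm high.
- side_tray: fixed empty grey plastic tray, 250 mm along its x, 150 mm along its y, rim 14 mm high, walls 5 mm thick, floor 5 mm above the table, on the other side of the station from the balance. Origin at the centre of its underside, z up. The three containers fit in a row along its x at 75 mm spacing.
- jar: loose round jar: white body 54 mm in diameter, black screw lid 58 mm in diameter from 78 mm to the top at 106 mm; about 0.26 kg (varies). Origin at the centre of its underside, z up.
- bottle: loose amber round bottle: body 54 mm in diameter up to 66 mm height, sloping shoulder to a 28 mm neck at 82 mm, white cap 34 mm in diameter from 91 mm to the top at 120 mm; about 0.24 kg (varies). Origin at the centre of its underside, z up.
- canister: loose square aluminium canister: body 50 x 50 mm, 74 mm high, neck 32 mm in diameter, round steel cap 40 mm in diameter from 84 mm to the top at 113 mm; about 0.24 kg (varies). Origin at the centre of its underside, z up; x and y square to its sides. It may stand at any yaw, at the start and at the end.
- big_weight: loose steel check weight, the larger of two: cylinder 38 mm in diameter and 46 mm high with a 22 mm knob on top, 66 mm tall in all, 0.5 kg; at the start at the station's (55, 0) mm, within 2 mm. Origin at the centre of its underside, z up.
- small_weight: loose steel check weight of the same form, 22 mm in diameter, 38 mm tall in all, 0.1 kg, in a back corner of the station. To be left alone. Origin at the centre of its underside.
- beaker: loose empty clear beaker, 72 mm across the rim, 90 mm tall, on the table beyond the station. To be left alone. Origin at the centre of its underside.

How it is judged:
By the outcome, as a careful person would: the job done as asked, in the order asked, and still so for the second after the job is handed in, with the robot touching nothing.
It also fails if it takes over 149 s, if anything falls off the work surface, if the arm or the gripper's body presses on something with over 40 N, if the wrist force passes 120 N, or if a joint passes its speed limit or range.

ROBOT

A 6-joint arm with a two-finger parallel gripper is mounted at the origin on the work surface. World frame = base frame: x ahead of the robot, y to its left, z up, the work surface at z = 0. Lengths are in m, angles in rad, forces in N, time in s.
With the tool pointing down it reaches from about 0.35 to 0.875 m from the base axis. Payload 4.2 kg.
Tool frame: the origin (TCP) lies between the finger pads; the fingertips stand 14 mm ahead of it and the grasp point (between the pads) lies 5 mm behind it; z points along the fingers, y is the direction in which the jaws open and shut (so a half turn about z gives the same grasp; the last joint's range is limited). The gripper opens to 87 mm and grips with 3 to 60 N. Pads are 19 mm wide; open, the fingers measure 117 mm over their backs; the gripper's body (75 mm by 190 mm) begins 51 mm behind the grasp point.
Start: joints at [1.372, 0.385, 0.008, 0, -1.194, -0.259], TCP at [0.276, 0.561, 0.237] pointing down, gripper open.
Joint ranges: [-3.14, 3.14], [-1.21, 2.06], [-1.07, 1.41], [-3.16, 2.05], [-2.99, -0.16], [-3.1, 3.1]. Speed limits (rad/s): [2.79, 2.79, 3.14, 3.14, 3.14, 3.14].

INTERFACE

Orientations are given as [roll, pitch, yaw] about the fixed x, y, z axes, in that order (R = Rz(yaw) Ry(pitch) Rx(roll)).
In Python, from bench import bot gives the robot as it stands. The module is installed in compiled form; this text tells all that it offers. Calls block until the motion is done:
- bot.movep(position, orientation): joint-space move of the TCP to a pose.
- bot.line_to(position, ori=None, velocity=0.15, force_limit=None): straight line of the TCP; ori=None keeps the orientation; velocity is the mean speed in m/s. With force_limit (N) it stops when the force on the tool has changed by that much, and returns True; else False.
- bot.move_joints(angles): joint-space move.
- bot.move_gripper(opening, grasp_force=None): opening from 0.0 (shut) to 1.0 (fully open); grasp_force is the grip in N (None keeps the last); returns when the fingers have stopped.
- bot.wait(seconds).
- bot.ik(position, orientation): joint angles nearest the present ones, or None.
- bot.read_state(): the state.
- bot.read_camera(name): name is "scene" or "top" or "wrist"; returns the picture (384x512x3 uint8, red, green, blue); there is no depth.
- bot.camera_params(name): a dict with "mtx" (3x3 intrinsics, pixels), "extrinsics" (4x4, takes a point from camera to world coordinates); the wrist camera has in their place "tool_from_camera" (4x4, takes a point from camera to tool coordinates, whose origin is the TCP and whose axes are the flange's). Camera axes: x right, y down, z forward; pixel columns grow to the right and rows downward; lengths in m; the calibration is good to about 2 mm. The wrist camera is an equidistant fisheye: a pixel r from the principal point sees the ray r / f radians off the axis. A picture is of the moment at which its call begins: read the wrist's pose just before it. camera_params takes no time and is no camera call.
A pose or a line that the arm cannot do raises bot.PlanningError and nothing moves.
- bot.hand_in(): hands the job in, once; it reports no verdict.
Trained networks look in the newest picture that a camera, given by its name, has taken for a name from the list of things; names that differ only in an ending like _2 or _b are one class to them, and where a whole thing is asked for, a point or a joint stands for the part that bears it (a point fixed in the world has none). Each returns a list of dicts, best first, with "p" (0 to 1); they miss things now and then, are a little off and sometimes report something else, mostly with a low value. They report only what shows in the picture. A call takes as long as a camera call.
- bot.boxes_of(target, camera): "box" ([left, top, width, height] in pixels, round what is visible of it).
- bot.regions_of(target, camera): "region" (384x512 bool, what is visible of it) and "box" ([left, top, width, height] in pixels, round what is visible of it).
- bot.spot_point(target, camera): "at" ([column, row] in pixels: a listed point, or the origin of a listed thing).
The state is a dict: "clock": time; "q": joint angles; "dq": joint speeds; "joint_efforts": joint torques, N m; "ee_pos": TCP position; "ee_rot": TCP orientation; "ft_force": force on the tool from outside, world axes, zero at the start; "wrist_torque": the same for the moment, N m; "gripper_width": opening from 0.0 (shut) to 1.0 (fully open).
Only numpy, scipy, OpenCV 4.12 (cv2) and the standard library are available. Lean on these libraries where they do the work, as an engineer would, in place of code of your own. Each camera call takes 0.05 s, during which the arm holds its last target.

## Working session

There is one attempt and no reset: what is moved stays moved. The work goes in short steps, each a Python script; the robot and the scene stay as the last script left them, time stands still between calls to the robot, and variables do not carry over. Pictures are saved under pics/ and viewed, and the job is handed in when it is done.

```bash
mkdir -p pics; ls
python3 - <<'E'
from bench import bot
import cv2,numpy as np
np.set_printoptions(precision=4,suppress=True)
s=bot.read_state();print(s)
for c in ["scene","top","wrist"]:
    im=bot.read_camera(c);cv2.imwrite(f"pics/{c}0.png",im[:,:,::-1]);p=bot.camera_params(c);print(c,p)
    for t in ["station","balance","side_tray","jar","bottle","canister","big_weight","small_weight","beaker"]:
        print(t,[(np.round(d["at"],1).tolist(),round(float(d["p"]),2)) for d in bot.spot_point(t,c)][:3],[(np.round(d["box"],1).tolist(),round(float(d["p"]),2)) for d in bot.boxes_of(t,c)][:2])
print(bot.read_state()["clock"])
E
```

```text
pics
{'clock': 0.0, 'q': array([ 1.3716,  0.3856,  0.0066, -0.0005, -1.194 , -0.2586]), 'dq': array([-0.0016,  0.0003, -0.0003,  0.0016,  0.0005,  0.0016]), 'joint_efforts': array([  0.0005, -39.0662,  18.7398,   4.2196,   0.0108,  -0.0002]), 'ee_pos': array([0.276 , 0.5601, 0.2354]), 'ee_rot': array([ 3.1394, -0.0001, -0.458 ]), 'ft_force': array([-0.1242, -0.2083, -0.0045]), 'wrist_torque': array([ 0.0411, -0.0146,  0.0275]), 'gripper_width': 0.998124555447506}
scene {'mtx': array([[372.91  ,   0.    , 259.4369],
       [  0.    , 372.91  , 195.498 ],
       [  0.    ,   0.    ,   1.    ]]), 'extrinsics': array([[ 0.6815,  0.5343, -0.5001,  1.1262],
       [ 0.7316, -0.5136,  0.4483, -0.4587],
       [-0.0173, -0.6714, -0.7409,  0.7643],
       [ 0.    ,  0.    ,  0.    ,  1.    ]])}
station [([244.1, 186.5], 0.88)] [([182.5, 155.5, 131.0, 81.5], 0.83)]
balance [([313.3, 120.3], 0.9)] [([259.0, 74.4, 96.1, 65.6], 0.68)]
side_tray [([121.6, 248.6], 0.91), ([266.8, 179.8], 0.75)] [([73.9, 202.8, 100.5, 99.1], 0.56)]
jar [([267.0, 180.4], 0.87)] [([258.0, 144.5, 20.3, 39.5], 0.92)]
bo
[... 1346 characters left out ...]
3.5, 15.5], 0.66)]
small_weight [([300.5, 215.0], 0.48)] [([296.9, 209.0, 9.5, 8.7], 0.52), ([259.9, 222.6, 28.9, 24.6], 0.19)]
beaker [([257.9, 156.4], 0.78)] [([246.0, 129.3, 29.1, 38.2], 0.75)]
wrist {'mtx': array([[297.3186,   0.    , 254.8242],
       [  0.    , 297.3186, 185.8258],
       [  0.    ,   0.    ,   1.    ]]), 'tool_from_camera': array([[-0.0003, -0.9592, -0.2826,  0.0772],
       [ 1.    , -0.0001, -0.0006, -0.0001],
       [ 0.0006, -0.2826,  0.9592, -0.147 ],
       [ 0.    ,  0.    ,  0.    ,  1.    ]])}
station [] []
balance [] [([251.4, 0.0, 183.9, 116.2], 0.9)]
side_tray [] []
jar [] []
bottle [] []
canister [] []
big_weight [] []
small_weight [] []
beaker [] []
2.85
```

View images.

Run:
```python
import cv2
a=cv2.imread("pics/top0.png")[110:350,10:440];cv2.imwrite("pics/top0b.png",cv2.resize(a,(800,446),interpolation=cv2.INTER_CUBIC))
a=cv2.imread("pics/scene0.png")[60:310,60:370];cv2.imwrite("pics/scene0b.png",cv2.resize(a,(744,600),interpolation=cv2.INTER_CUBIC))
```

```text
(no output)
```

View pics/top0b.png

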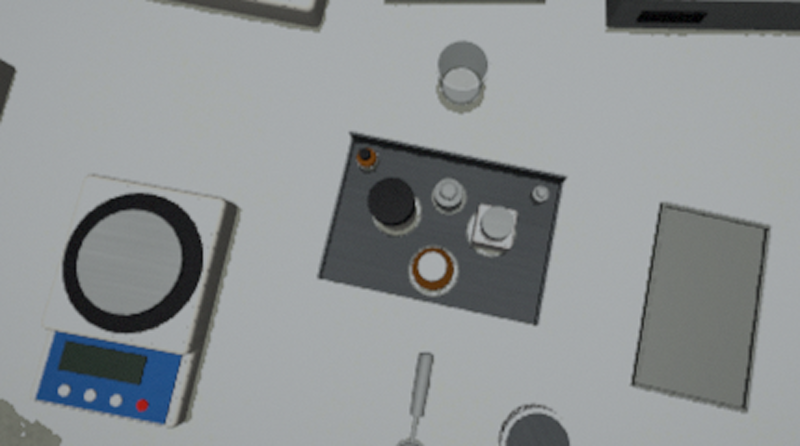

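View pics/scene0b.png

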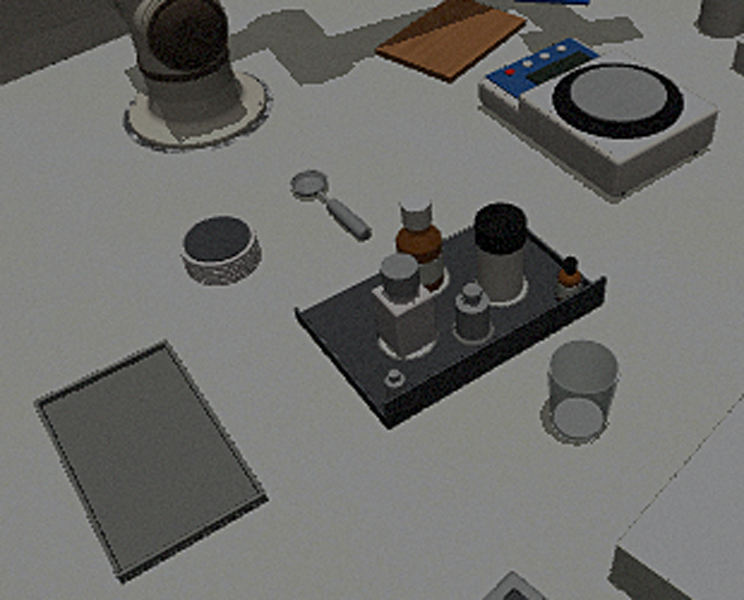

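```bash
cat > h.py <<'E'
import numpy as np,cv2,json
from bench import bot
from scipy.spatial.transform import Rotation as R
np.set_printoptions(precision=4,suppress=True)
def ray(c,uv,pose=None):
    p=bot.camera_params(c);K=p["mtx"];x=(uv[0]-K[0,2])/K[0,0];y=(uv[1]-K[1,2])/K[1,1]
    if c=="wrist":
        r=np.hypot(x,y);d=np.array([np.sin(r)*x/max(r,1e-9),np.sin(r)*y/max(r,1e-9),np.cos(r)])
        T=np.eye(4);T[:3,3]=pose[0];T[:3,:3]=R.from_euler("xyz",pose[1]).as_matrix();E=T@p["tool_from_camera"]
    else: d=np.array([x,y,1]);E=p["extrinsics"]
    return E[:3,3],E[:3,:3]@d
def onz(c,uv,z,pose=None):
    o,d=ray(c,uv,pose);return (o+d*(z-o[2])/d[2])
def proj(c,P,pose=None):
    P=np.atleast_2d(P);p=bot.camera_params(c);K=p["mtx"]
    if c=="wrist":
        T=np.eye(4);T[:3,3]=pose[0];T[:3,:3]=R.from_euler("xyz",pose[1]).as_matrix();E=T@p["tool_from_camera"]
    else:E=p["extrinsics"]
    q=(P-E[:3,3])@E[:3,:3]
    if c=="wrist":
        r=np.hypot(q[:,0],q[:,1]);t=np.arctan2(r,q[:,2]);xy=q[:,:2]*(t/np.maximum(r,1e-9))[:,None]
    else: xy=q[:,:2]/q[:,2:]
    return xy*K[0,0]+K[:2,2]
def f2w(pose,P):
    P=np.atleast_2d(np.array(P,float));x,y,t=pose;c,s=np.cos(t),np.sin(t)
    return np.c_[x+c*P[:,0]-s*P[:,1],y+s*P[:,0]+c*P[:,1],P[:,2]]
E
python3 - <<'E'
from h import *
# approx features, original px from zoomed views
t=lambda u,v:(10+u/1.8605,110+v/1.8605); s=lambda u,v:(60+u/2.4,60+v/2.4)
for n,u,z in [("st BL",(352,134),.045),("st BR",(565,178),.045),("st FR",(537,324),.01),("st FL",(320,278),.01),("bal pan",(130,262),.082),("tray BL",(662,205),.014),("tray BR",(769,226),.014),("tray FR",(746,410),.014),("tray FL",(633,384),.014),("jar top",(392,202),.114),("bottle top",(432,266),.128),("can top",(496,223),.121),("weight top",(449,187),.074)]:
    print("top",n,onz("top",t(*u),z))
for n,u,z in [("tray a",(38,404),.014),("b",(165,343),.014),("c",(267,494),.014),("d",(122,578),.014),("pan",(619,94),.082),("jar",(500,217),.114),("bottle",(416,205),.128),("can",(400,265),.121),("wt",(473,291),.074),("st FL-ish",(297,313),.02),("BR",(391,408),.045),("BL",(604,280),.045),]:
    print("scene",n,onz("scene",s(*u),z))
E
```

```text
top st BL [0.6816 0.1269 0.045 ]
top st BR [ 0.6492 -0.1639  0.045 ]
top st FR [ 0.4555 -0.1446  0.01  ]
top st FL [0.4874 0.1504 0.01  ]
top bal pan [0.4831 0.3743 0.082 ]
top tray BL [ 0.6308 -0.3045  0.014 ]
top tray BR [ 0.6161 -0.4513  0.014 ]
top tray FR [ 0.3737 -0.4204  0.014 ]
top tray FL [ 0.3918 -0.2736  0.014 ]
top jar top [0.5849 0.0565 0.114 ]
top bottle top [0.5121 0.     0.128 ]
top can top [ 0.5707 -0.0712  0.121 ]
top weight top [ 0.617  -0.0108  0.074 ]
scene tray a [ 0.3788 -0.4181  0.014 ]
scene b [ 0.396  -0.2766  0.014 ]
scene c [ 0.6392 -0.3037  0.014 ]
scene d [ 0.622  -0.4493  0.014 ]
scene pan [0.4906 0.3737 0.082 ]
scene jar [0.586  0.0612 0.114 ]
scene bottle [ 0.5193 -0.0022  0.128 ]
scene can [ 0.5741 -0.0709  0.121 ]
scene wt [ 0.6197 -0.0116  0.074 ]
scene st FL-ish [ 0.4664 -0.1452  0.02  ]
scene BR [ 0.6618 -0.1633  0.045 ]
scene BL [0.6886 0.1259 0.045 ]
```

Run:
```python
from h import *
for y in (-.11,np.pi-.11):
  for p in [(.57,-.005,.42),(.57,-.07,.4),(.57,.06,.35),(.62,-.01,.3),(.62,-.01,.04),(.48,.374,.3),(.58,-.37,.3),(.43,-.35,.3)]:
    print(round(y,2),p,bot.ik(p,[np.pi,0,y]))
```

```text
-0.11 (0.57, -0.005, 0.42) [ 0.2754  0.2238  0.2263  0.     -1.5733  1.1854]
-0.11 (0.57, -0.07, 0.4) [ 0.1598  0.2325  0.1902  0.     -1.5285  1.301 ]
-0.11 (0.57, 0.06, 0.35) [ 0.3874  0.2394  0.0801  0.     -1.4115  1.0734]
-0.11 (0.62, -0.01, 0.3) [ 0.2445  0.342   0.1018  0.     -1.3306  1.2163]
-0.11 (0.62, -0.01, 0.04) [ 0.2445  0.572  -0.2298  0.     -0.769   1.2163]
-0.11 (0.48, 0.374, 0.3) [ 0.9276  0.3213  0.0719  0.     -1.3214  0.5332]
-0.11 (0.58, -0.37, 0.3) [-0.3334  0.4658  0.2921  0.     -1.3972  1.7942]
-0.11 (0.43, -0.35, 0.3) [-0.3908  0.2253 -0.0602  0.     -1.2854  1.8516]
3.03 (0.57, -0.005, 0.42) [ 0.2754  0.2238  0.2263 -0.     -1.5733 -1.9562]
3.03 (0.57, -0.07, 0.4) [ 0.1598  0.2325  0.1902 -0.     -1.5285 -1.8406]
3.03 (0.57, 0.06, 0.35) [ 0.3874  0.2394  0.0801 -0.     -1.4115 -2.0682]
3.03 (0.62, -0.01, 0.3) [ 0.2445  0.342   0.1018 -0.     -1.3306 -1.9253]
3.03 (0.62, -0.01, 0.04) [ 0.2445  0.572  -0.2298 -0.     -0.769  -1.9253]
3.03 (0.48, 0.374, 0.3) [ 0.9276  0.3213  0.0719  0.     -1.3214 -2.6084]
3.03 (0.58, -0.37, 0.3) [-0.3334  0.4658  0.2921  0.     -1.3972 -1.3474]
3.03 (0.43, -0.35, 0.3) [-0.3908  0.2253 -0.0602  0.     -1.2854 -1.29  ]
```

Run:
```python
from h import *
bot.movep([.54,-.005,.40],[np.pi,0,-.11]); bot.wait(.15)
s=bot.read_state();pose=[s["ee_pos"].tolist(),s["ee_rot"].tolist()]
im=bot.read_camera("wrist");cv2.imwrite("pics/w1.png",im[:,:,::-1])
json.dump(pose,open("w1.json","w"));print(pose,bot.read_state()["clock"],s["ft_force"])
for t in ["station","jar","bottle","canister","big_weight"]:
    print(t,[(np.round(d["at"],1).tolist(),round(float(d["p"]),2)) for d in bot.spot_point(t,"wrist")][:3])
    for d in bot.boxes_of(t,"wrist")[:1]: print(np.round(d["box"],1),d["p"])
cv2.imwrite("pics/w1b.png",cv2.resize(im[:,:,::-1],(800,600),interpolation=cv2.INTER_CUBIC))
```

```text
[[0.5400733349334357, -0.004387186033812558, 0.3996958003614464], [3.1414381934496713, 0.0005234339230741902, -0.1090099017473547]] 5.35 [0.3626 0.1065 0.3809]
station [([253.7, 131.2], 0.74), ([244.2, 14.5], 0.17)]
[169.   71.1 173.2 111.6] 0.89
jar [([215.0, 120.9], 0.56)]
[189.3 109.1  44.2  38.9] 0.61
bottle [([250.8, 156.3], 0.75)]
[233.9 145.   33.3  36.4] 0.6
canister [([292.3, 122.1], 0.76)]
[278.4 109.2  33.9  33.5] 0.87
big_weight [([251.5, 101.8], 0.63)]
[ 28.3 143.3 100.8 106.2] 0.62
```

View pics/w1b.png

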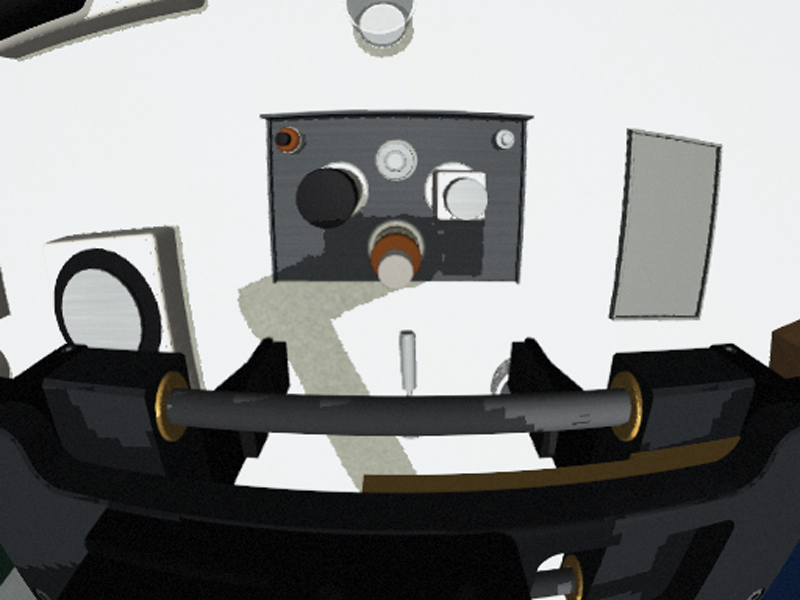

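```bash
cat > fit.py <<'E'
from h import *
from scipy.optimize import least_squares
pose=json.load(open("w1.json"))
t=lambda u,v:(10+u/1.8605,110+v/1.8605); s=lambda u,v:(60+u/2.4,60+v/2.4); w=lambda u,v:(u/1.5625,v/1.5625)
obs=[ # name cam px
("jar","top",t(392,202)),("bottle","top",t(432,266)),("canister","top",t(496,223)),("big","top",t(449,187)),
("jar","scene",s(500,217)),("bottle","scene",s(416,205)),("canister","scene",s(400,265)),("big","scene",s(473,291)),
("jar","wrist",w(327,197)),("bottle","wrist",w(396,268)),("canister","wrist",w(465,199)),("big","wrist",w(396,157)),
]
Z=dict(jar=.114,bottle=.128,canister=.121,big=.074)
nom=dict(jar=(.02,.066),canister=(.02,-.066),bottle=(-.048,0),big=(.055,0))
for n,c,u in obs: print(n,c,onz(c,u,Z[n],pose)[:2])
cs=[("top",t(352,134),(.11,.15,.045)),("top",t(565,178),(.11,-.15,.045)),("scene",s(391,408),(.11,-.15,.045)),("scene",s(604,280),(.11,.15,.045)),
 ("wrist",w(263,116),(.11,.15,.045)),("wrist",w(532,117),(.11,-.15,.045)),("top",t(537,324),(-.09,-.15,.008)),("top",t(320,278),(-.09,.15,.008)),("wrist",w(275,282),(-.09,.15,.008)),("wrist",w(518,282),(-.09,-.15,.008))]
def res(p,caps=True,corn=True,verbose=False):
    r=[]
    if caps:
        for n,c,u in obs: r.append((f2w(p,[(*nom[n],0)])[0,:2]-onz(c,u,Z[n],pose)[:2]))
    if corn:
        for c,u,P in cs: r.append(f2w(p,[P])[0,:2]-onz(c,u,P[2],pose)[:2])
    return np.array(r) if verbose else np.ravel(r)*1000
for k in [(1,1),(1,0),(0,1)]:
    q=least_squares(lambda p:res(p,*k),[.57,0,-.11],loss="soft_l1",f_scale=3).x;print(k,q)
    if k==(1,1):
        print(res(q,1,1,True)*1000)
        for n in nom: print(n,f2w(q,[(*nom[n],0)]))
E
python3 fit.py
```

```text
jar top [0.5849 0.0565]
bottle top [0.5121 0.    ]
canister top [ 0.5707 -0.0712]
big top [ 0.617  -0.0108]
jar scene [0.586  0.0612]
bottle scene [ 0.5193 -0.0022]
canister scene [ 0.5741 -0.0709]
big scene [ 0.6197 -0.0116]
jar wrist [0.588  0.0578]
bottle wrist [0.516  0.0007]
canister wrist [ 0.5726 -0.0694]
big wrist [ 0.6174 -0.0103]
(1, 1) [ 0.5605 -0.0049 -0.1088]
[[ 2.6406  2.057 ]
 [ 0.605   0.302 ]
 [ 2.4402 -1.4376]
 [-1.831  -0.109 ]
 [ 1.4666 -2.6252]
 [-6.6107  2.5441]
 [-0.9134 -1.7359]
 [-4.5714  0.7085]
 [-0.4541  0.7784]
 [-3.2414 -0.3755]
 [ 0.5172 -3.2586]
 [-2.2586 -0.6085]
 [ 4.524   5.3805]
 [ 4.3049 -2.0407]
 [-8.3299 -2.6204]
 [-2.5417  6.329 ]
 [ 3.4122  3.8597]
 [ 3.9779 -3.5013]
 [-0.7386  0.6202]
 [-0.1983  3.1722]
 [ 0.9837 -0.5532]
 [ 1.0235 -1.4763]]
jar [[0.5875 0.0585 0.    ]]
canister [[ 0.5732 -0.0727  0.    ]]
bottle [[0.5127 0.0003 0.    ]]
big [[ 0.6151 -0.0109  0.    ]]
(1, 0) [ 0.5613 -0.0047 -0.1031]
(0, 1) [ 0.5593 -0.0056 -0.1115]
```

```bash
cat >> h.py <<'E'
Y=-.11
TR=np.array([.506,-.362,-.12])
def rot(y=Y): return [np.pi,0,y]
def st(tag=""):
    s=bot.read_state();print(tag,"t%.2f"%s["clock"],"pos",s["ee_pos"],"yaw %.3f"%s["ee_rot"][2],"F",s["ft_force"],"w %.1fmm"%(s["gripper_width"]*87));return s
def go(p,v=.3,y=Y): bot.line_to(list(p),rot(y),velocity=v)
def pick(xy,zt,pre,force,lift,y=Y,approach=None):
    bot.move_gripper(pre/87)
    go([*xy,zt+.05],.25,y) ; 
    hit=bot.line_to([*xy,zt],rot(y),velocity=.08,force_limit=8)
    if hit: st("HIT on pick"); raise SystemExit
    bot.move_gripper(0.0,grasp_force=force); st("grasped")
    go([*xy,zt+lift],.2,y)
    st("lifted")
def place(xy,zt,lift_from,opening,y=Y,fl=4,over=.004,v=.03):
    go([*xy,lift_from],.3,y)
    go([*xy,zt+.012],.2,y); bot.wait(.1)
    h=bot.line_to([*xy,zt-over],rot(y),velocity=v,force_limit=fl); s=st("down hit=%s zt=%.4f"%(h,zt))
    bot.move_gripper(opening/87); st("released")
    return s["ee_pos"]
E
python3 - <<'E'
from h import *
pose=json.load(open("w1.json"))
for u in [(628,129),(721,146),(697,320),(610,319)]: print(onz("wrist",np.array(u)/1.5625,.014,pose))
print(onz("wrist",np.array((103,308))/1.5625,.082,pose))
go([.572,-.071,.25]);
E
python3 - <<'E'
from h import *
st("a")
pick([.572,-.071],.008+.101-.005,58,20,.10)
im=bot.read_camera("scene");cv2.imwrite("pics/s2.png",cv2.resize(im[60:310,60:370,::-1],(744,600)))
E
```

```text
[ 0.6347 -0.2971  0.014 ]
[ 0.6144 -0.4481  0.014 ]
[ 0.3705 -0.4143  0.014 ]
[ 0.3915 -0.2676  0.014 ]
[0.4978 0.365  0.082 ]
a t6.56 pos [ 0.5729 -0.071   0.2515] yaw -0.110 F [ 0.0267 -0.0015  0.1757] w 87.0mm
grasped t9.15 pos [ 0.5722 -0.0712  0.1044] yaw -0.110 F [ 0.4796 -1.0798  2.3159] w 39.1mm
lifted t9.80 pos [ 0.5706 -0.0708  0.2021] yaw -0.111 F [ 0.3384  0.103  -4.0745] w 39.5mm
```

View pics/s2.png

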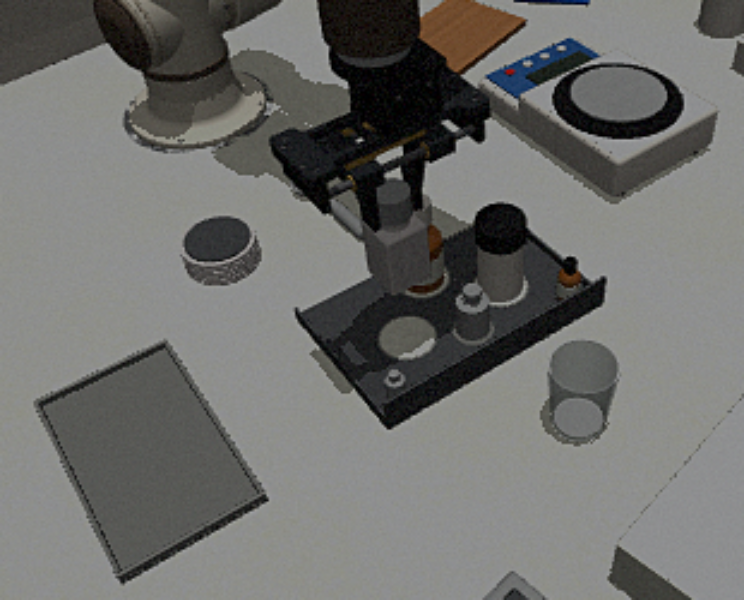

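```bash
sed -i 's/^TR=.*/TR=np.array([.505,-.361,-.12])/' h.py
cat >> h.py <<'E'
SL={k:f2w(TR,[(dx,0,0)])[0,:2] for k,dx in dict(jar=.075,canister=0,bottle=-.075).items()}
E
python3 - <<'E'
from h import *
s=st("a")
e=place(SL["canister"],.104-.003,.202,58,TR[2])
json.dump(e.tolist(),open("canister.json","w"))
go([*SL["canister"],.19],.25,TR[2])
im=bot.read_camera("scene");cv2.imwrite("pics/s3.png",cv2.resize(im[60:310,60:370,::-1],(744,600)))
E
```

```text
a t9.85 pos [ 0.5703 -0.0709  0.2016] yaw -0.111 F [ 1.1274  0.2994 -3.7088] w 39.7mm
down hit=True zt=0.1010 t12.12 pos [ 0.5052 -0.3614  0.1012] yaw -0.120 F [ 0.297  -0.5227  3.7061] w 39.6mm
released t12.78 pos [ 0.504  -0.3604  0.0995] yaw -0.120 F [ 0.068  -0.9868  0.6401] w 58.0mm
```

View pics/s3.png

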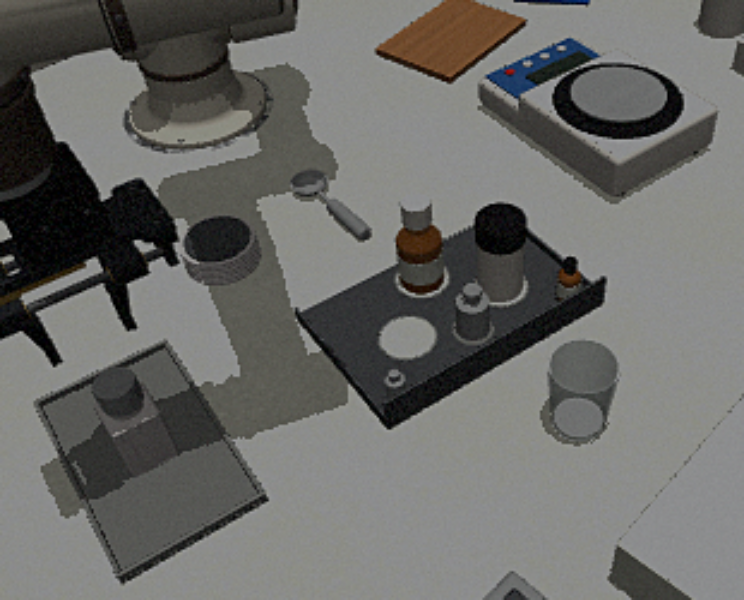

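Run:
```python
from h import *
print(onz("scene",(60+407/2.4,60+337/2.4),.008))
go([.5145,-.0,.26],.35)
pick([.5145,0.0],.109,52,20,.12)
place(SL["bottle"],.106,.229,52,TR[2])
go([*SL["bottle"],.2],.25,TR[2])
go([.5865,.058,.25],.4)
pick([.5865,.058],.008+.093-.005,76,20,.15)
im=bot.read_camera("scene");cv2.imwrite("pics/s4.png",cv2.resize(im[60:310,60:370,::-1],(744,600)))
```

```text
[ 0.5729 -0.0718  0.008 ]
grasped t16.79 pos [0.5149 0.0002 0.1094] yaw -0.110 F [0.0047 1.4253 1.7614] w 33.2mm
lifted t17.54 pos [ 0.5131 -0.0001  0.2271] yaw -0.111 F [-0.5148  0.0639 -3.8006] w 32.8mm
down hit=True zt=0.1060 t20.15 pos [ 0.4307 -0.3519  0.106 ] yaw -0.120 F [-0.4667  1.6182  4.2157] w 32.9mm
released t20.81 pos [ 0.4295 -0.3513  0.1048] yaw -0.121 F [ 0.3253 -0.7899  0.3961] w 52.0mm
grasped t25.15 pos [0.5869 0.0583 0.0965] yaw -0.110 F [-0.4236  1.3424  1.8118] w 57.2mm
lifted t26.05 pos [0.5852 0.0578 0.2439] yaw -0.111 F [-0.0411 -0.0997 -4.6428] w 57.3mm
```

View pics/s4.png

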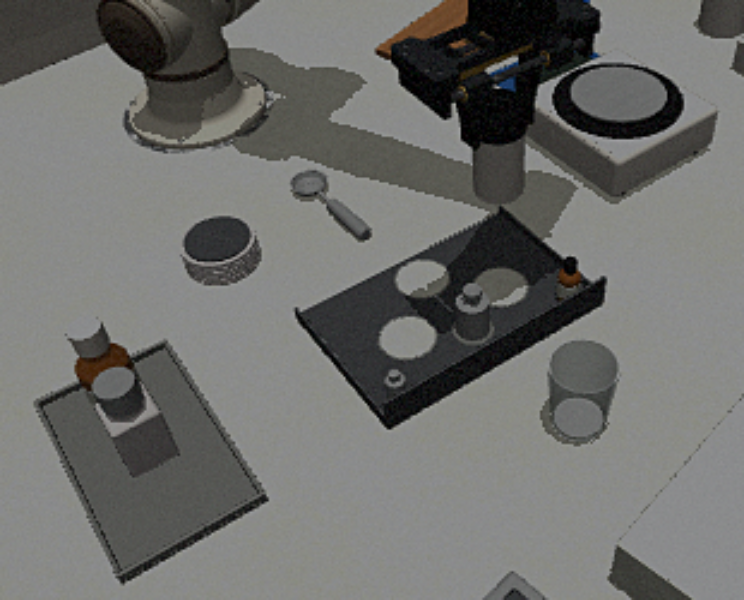

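Run:
```python
from h import *
place(SL["jar"],.093,.246,76,TR[2])
go([*SL["jar"],.2],.25,TR[2])
go([.56,-.01,.30],.4); bot.wait(.1)
s=st("w"); im=bot.read_camera("wrist");cv2.imwrite("pics/w5.png",cv2.resize(im[:,:,::-1],(800,600),interpolation=cv2.INTER_CUBIC))
json.dump([s["ee_pos"].tolist(),s["ee_rot"].tolist()],open("w5.json","w"))
im=bot.read_camera("top");cv2.imwrite("pics/t5.png",cv2.resize(im[110:350,10:440,::-1],(800,446),interpolation=cv2.INTER_CUBIC))
im=bot.read_camera("scene");cv2.imwrite("pics/s5.png",cv2.resize(im[60:310,60:370,::-1],(744,600)))
```

```text
down hit=True zt=0.0930 t29.07 pos [ 0.5796 -0.3697  0.0932] yaw -0.120 F [-0.5308  0.5384  4.4639] w 57.0mm
released t29.73 pos [ 0.5783 -0.3692  0.0912] yaw -0.121 F [ 0.0753 -0.1437  0.468 ] w 76.1mm
w t31.50 pos [ 0.5596 -0.0115  0.2989] yaw -0.112 F [ 0.0822 -0.675   0.3525] w 75.9mm
```

View pics/w5.png

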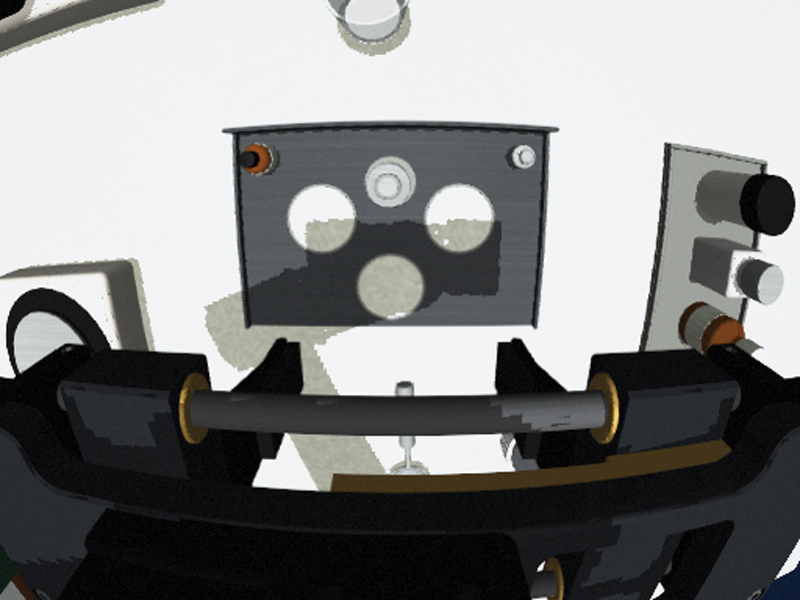

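View pics/s5.png

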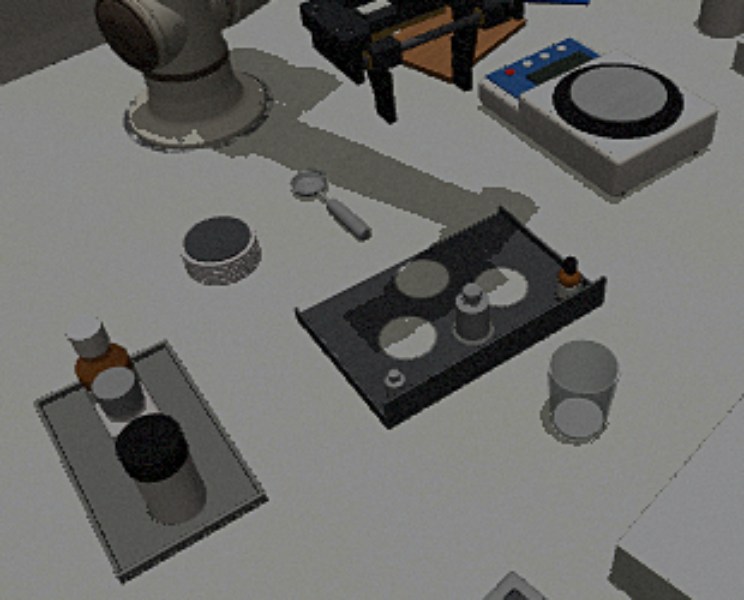

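Run:
```python
from h import *
pose=json.load(open("w5.json"))
for n,u,z in [("jar",(321,218),.008),("can",(460,218),.008),("bot",(391,287),.008),("wt knob",(387,186),.074),("wt shoulder",(389,182),.054),("jar lid",(768,205),.111)]:
    print(n,onz("wrist",np.array(u)/1.5625,z,pose))
a=cv2.imread("pics/w5.png")[100:340,180:620];cv2.imwrite("pics/w5c.png",cv2.resize(a,None,fx=1.8,fy=1.8,interpolation=cv2.INTER_CUBIC))
```

```text
jar [0.5876 0.0597 0.008 ]
can [ 0.5725 -0.072   0.008 ]
bot [0.5119 0.0011 0.008 ]
wt knob [ 0.6142 -0.0085  0.074 ]
wt shoulder [ 0.6161 -0.01    0.054 ]
jar lid [ 0.581  -0.3544  0.111 ]
```

View pics/t5.png

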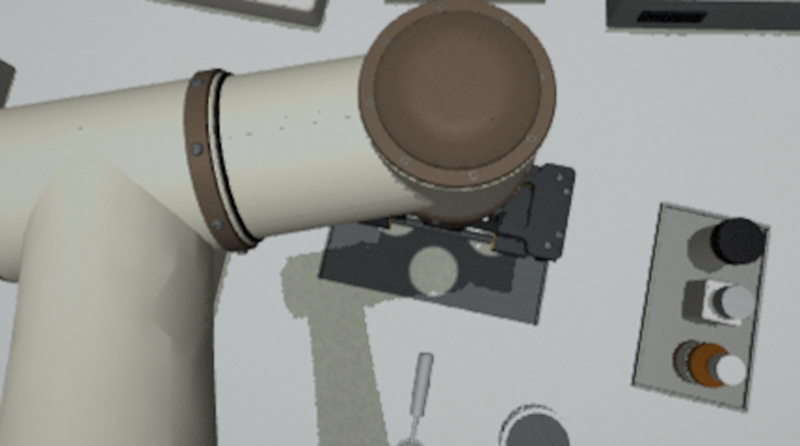

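View pics/w5c.png

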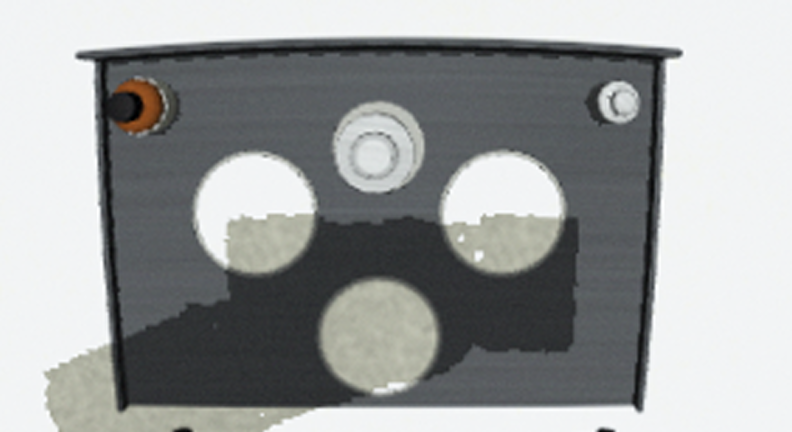

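```bash
python3 - <<'E'
from h import *
go([.616,-.0105,.15],.3)
pick([.616,-.0105],.030,60,30,.17)
go([.53,.20,.30],.35); 
go([.45,.33,.34],.35); bot.wait(.1)
s=st("w"); im=bot.read_camera("wrist");cv2.imwrite("pics/w6.png",cv2.resize(im[:,:,::-1],(800,600),interpolation=cv2.INTER_CUBIC))
json.dump([s["ee_pos"].tolist(),s["ee_rot"].tolist()],open("w6.json","w"))
E
python3 - <<'E'
from h import *
a=cv2.imread("pics/top0.png")[170:300,15:140];b=cv2.imread("pics/scene0.png")[60:150,250:360]
cv2.imwrite("pics/pan.png",np.hstack([cv2.resize(a,(400,400),interpolation=cv2.INTER_CUBIC),cv2.resize(b,(400,400),interpolation=cv2.INTER_CUBIC)]))
E
```

```text
grasped t34.71 pos [ 0.6164 -0.0101  0.0304] yaw -0.110 F [-0.7354  0.8122  1.0165] w 37.1mm
lifted t35.71 pos [ 0.6145 -0.0107  0.1978] yaw -0.111 F [-0.4881 -0.0903 -5.7979] w 37.7mm
w t37.27 pos [0.4504 0.3286 0.3389] yaw -0.112 F [-0.2244 -1.2956 -4.3876] w 37.1mm
```

View pics/w6.png

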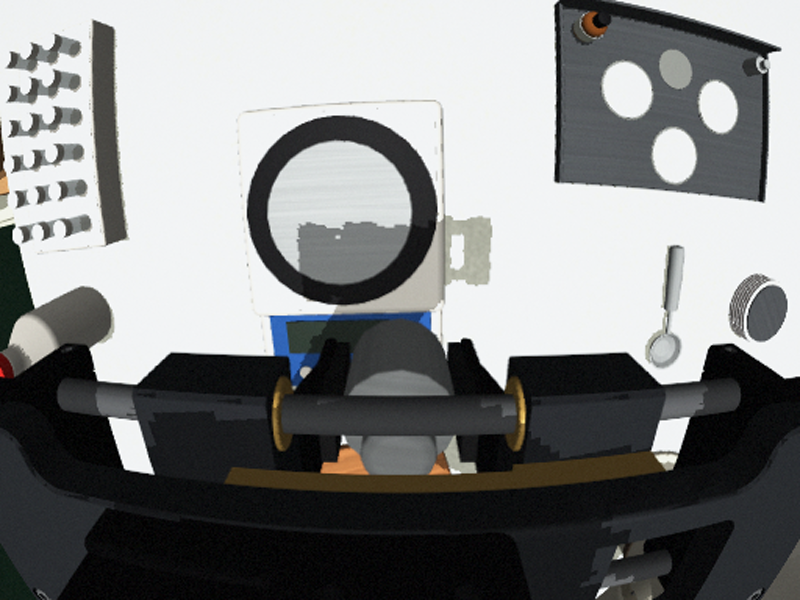

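View pics/pan.png

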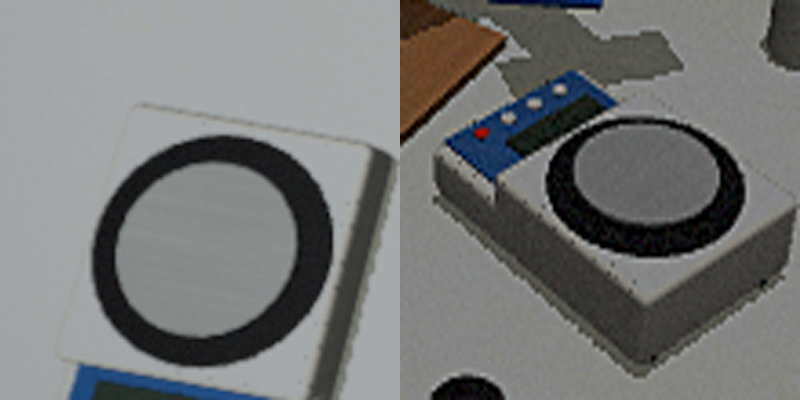

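Run:
```python
from h import *
pose=json.load(open("w6.json"))
c=np.array((340,213))/1.5625
for u in [(340,213),(267,213),(413,213),(340,140),(340,286)]: print(onz("wrist",np.array(u)/1.5625,.082,pose))
print(onz("top",(79.4,250.9),.082),onz("scene",(250+247*110/400,60+171*90/400),.082))
```

```text
[0.4846 0.3759 0.082 ]
[0.4936 0.4416 0.082 ]
[0.4771 0.3124 0.082 ]
[0.5481 0.3677 0.082 ]
[0.4187 0.3852 0.082 ]
[0.4828 0.3754 0.082 ] [0.488  0.3767 0.082 ]
```

Run:
```python
from h import *
place([.4845,.376],.104,.25,60,Y,fl=3,over=.004,v=.02)
go([.4845,.376,.26],.2)
bot.wait(.1)
s=st("w"); im=bot.read_camera("wrist");cv2.imwrite("pics/w7.png",cv2.resize(im[:,:,::-1],(800,600),interpolation=cv2.INTER_CUBIC))
json.dump([s["ee_pos"].tolist(),s["ee_rot"].tolist()],open("w7.json","w"))
im=bot.read_camera("scene");cv2.imwrite("pics/s7.png",cv2.resize(im[60:310,60:370,::-1],(744,600)))
```

```text
down hit=True zt=0.1040 t39.33 pos [0.4844 0.376  0.1044] yaw -0.110 F [ 0.254  -0.4881  5.517 ] w 37.2mm
released t40.05 pos [0.483  0.3746 0.102 ] yaw -0.111 F [ 0.6343  0.1295 -0.0643] w 60.1mm
w t41.09 pos [0.4839 0.3754 0.2581] yaw -0.110 F [-0.5139 -0.1899  0.7721] w 60.2mm
```

View pics/s7.png

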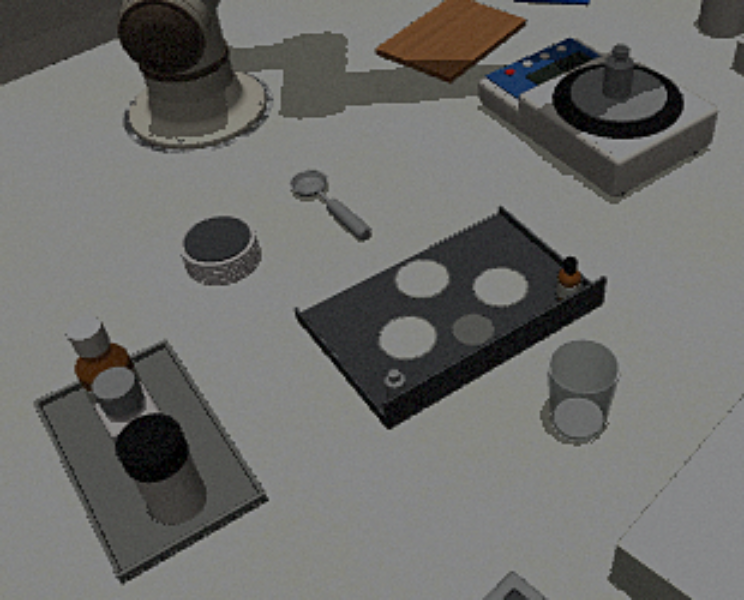

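View pics/w7.png

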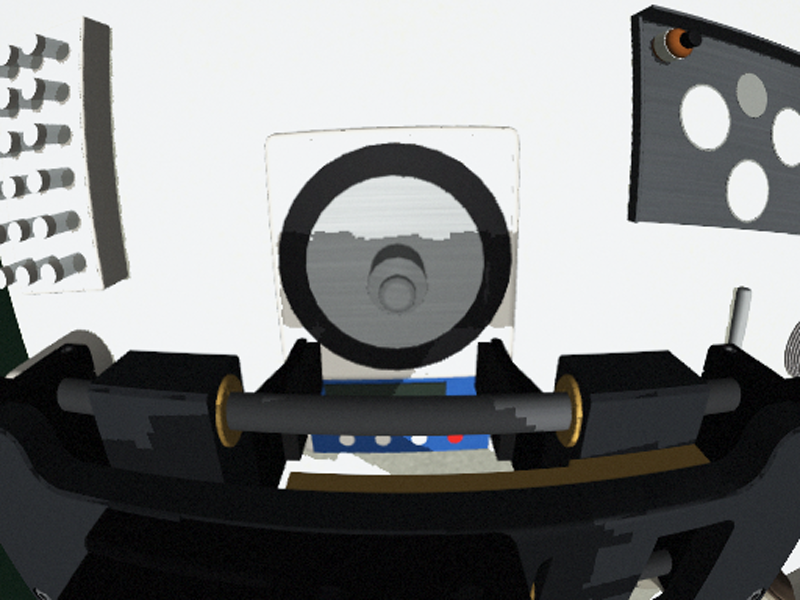

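Run:
```python
from h import *
pose=json.load(open("w7.json"))
print(onz("wrist",np.array((395,262))/1.5625,.082,pose),onz("wrist",np.array((398,293))/1.5625,.148,pose),onz("wrist",np.array((397,270))/1.5625,.128,pose))
go([.56,.1,.26],.4,TR[2])
go([*SL["jar"],.25],.4,TR[2])
pick(SL["jar"],.093,76,20,.15,TR[2])
place([.5865,.058],.096,.246,76)
go([.5865,.058,.22],.25)
im=bot.read_camera("scene");cv2.imwrite("pics/s8.png",cv2.resize(im[60:310,60:370,::-1],(744,600)))
```

```text
[0.487  0.3773 0.082 ] [0.4837 0.3757 0.148 ] [0.4924 0.3753 0.128 ]
grasped t45.84 pos [ 0.5797 -0.3699  0.0935] yaw -0.120 F [-0.0157  1.3833  2.041 ] w 57.5mm
lifted t46.74 pos [ 0.5785 -0.3694  0.2406] yaw -0.120 F [-0.1469 -0.6935 -3.5136] w 56.9mm
down hit=True zt=0.0960 t49.70 pos [0.5869 0.0585 0.0962] yaw -0.110 F [-0.5115  2.3693  4.5118] w 57.3mm
released t50.36 pos [0.5854 0.0578 0.0947] yaw -0.111 F [ 0.2217  0.1278 -0.0072] w 75.6mm
```

View pics/s8.png

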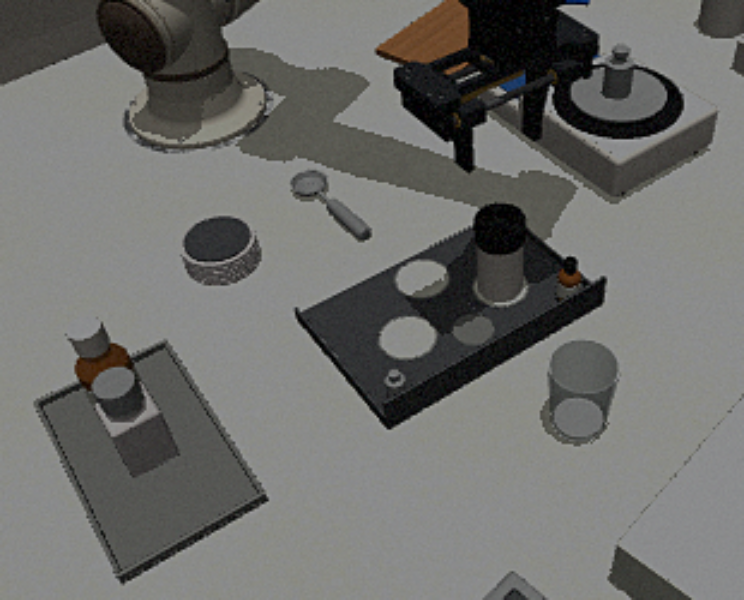

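Run:
```python
from h import *
go([*SL["canister"],.23],.4,TR[2])
pick(SL["canister"],.101,58,20,.12,TR[2])
place([.572,-.071],.104,.221,58)
go([.572,-.071,.23],.25)
go([*SL["bottle"],.23],.4,TR[2])
pick(SL["bottle"],.106,52,20,.12,TR[2])
place([.5145,0],.109,.229,52)
go([.5145,0,.25],.25)
go([.54,-.005,.40],.3); bot.wait(.15)
s=st("w"); im=bot.read_camera("wrist");cv2.imwrite("pics/w9.png",cv2.resize(im[:,:,::-1],(800,600),interpolation=cv2.INTER_CUBIC))
im=bot.read_camera("scene");cv2.imwrite("pics/s9.png",cv2.resize(im[60:310,60:370,::-1],(744,600),interpolation=cv2.INTER_CUBIC))
```

```text
grasped t54.65 pos [ 0.5052 -0.3613  0.1014] yaw -0.120 F [-1.159  -1.6134  1.9431] w 39.6mm
lifted t55.40 pos [ 0.5039 -0.3601  0.2189] yaw -0.121 F [-0.5718  0.8694 -4.1042] w 39.7mm
down hit=True zt=0.1040 t57.76 pos [ 0.5721 -0.071   0.1042] yaw -0.109 F [-1.067   0.024   4.1374] w 39.0mm
released t58.42 pos [ 0.5708 -0.071   0.1027] yaw -0.111 F [-0.5933 -0.7535  0.019 ] w 57.9mm
grasped t62.16 pos [ 0.4307 -0.352   0.1063] yaw -0.120 F [0.3815 1.478  1.7093] w 33.1mm
lifted t62.91 pos [ 0.4294 -0.3512  0.2241] yaw -0.121 F [-0.7431  0.3164 -3.8597] w 32.9mm
down hit=True zt=0.1090 t65.50 pos [0.5149 0.0004 0.1091] yaw -0.110 F [0.3958 1.6773 4.5139] w 33.0mm
released t66.16 pos [ 0.5134 -0.0002  0.108 ] yaw -0.111 F [ 0.7103 -0.4349 -0.0512] w 51.7mm
w t67.68 pos [ 0.5393 -0.005   0.3976] yaw -0.110 F [-0.4925 -0.1203 -0.0087] w 52.0mm
```

View pics/s9.png

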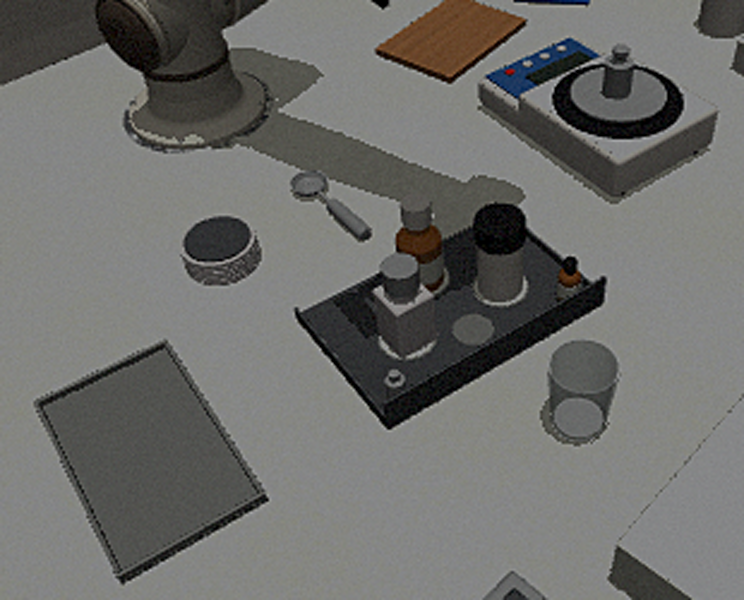

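View pics/w9.png

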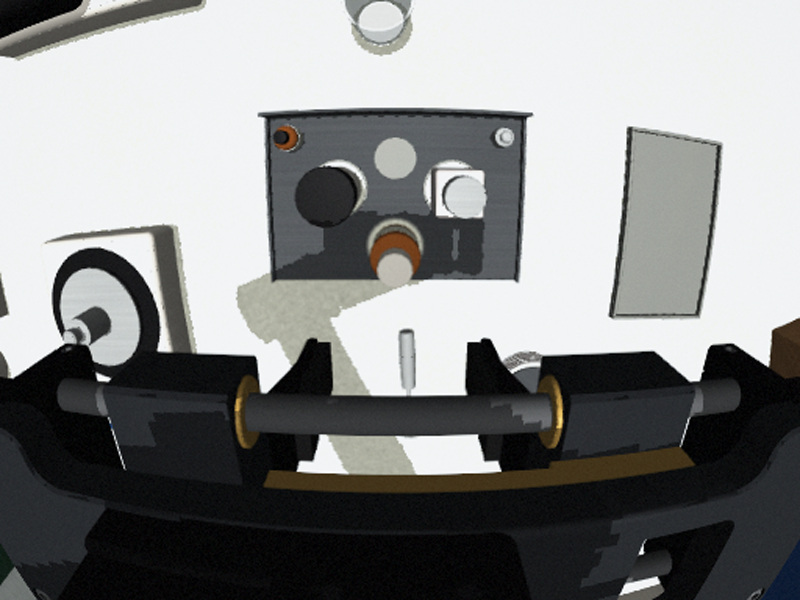

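```bash
python3 -c "
from bench import bot
print(bot.hand_in(),bot.read_state()['clock'])"
```

```text
the job is handed in; nothing more can be done
the job is handed in; nothing more can be done
```

The job is done and handed in at about 68 s of the 149 s allowed. I moved the canister, bottle and jar to the side tray and stood the large weight on the balance pan. Then I put each container back at the same arm position I had picked it up from.

- **Containers:** in the last pictures all three stand upright on their discs. Their caps are within about 2 px of where they were at the start: jar (326,196), bottle (394,267) and canister (463,198).
- **Large weight:** it stands upright near the middle of the pan. The two measurements of it disagreed by about 9 mm along x; the pan's centre lay between them, 3 mm and 5 mm away. I did not measure it again.
- **Everything else:** the tray is empty, and the small weight, dropper bottle and beaker look unmoved. Nothing tipped over. No pick hit anything on the way down, and the arm's force readings stayed below about 6 N, well under the limits.

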